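# Feel the flip mounts for pivot play and quarantine the worn one

### The job

One of the three filter flip mounts in the rack has a worn pivot. Find it by gently rocking the upright filter arms by their cross-pins, pushing each away from the robot and then pulling it back until it resists both ways, without lifting a mount off its nest or forcing an arm past its detent. Set the worn mount down upright in the red tray; leave the sound mounts in their nests and the other things on the table alone.

Things in the scene. Friction and masses are not known exactly. Their poses are not given: they have to be found in the camera images.
- rack: aluminium parking rack 122 (x) by 262 (y) by 6 mm, fixed, with grey locating bars up to 14.5 mm above the table; three nests 90 mm apart along its y. Mounts stand on its plate, 6 mm above the table, with 1.5 mm of clearance a side, their x along the rack's x. Origin: centre of the underside.
- tray: red quarantine tray, fixed, outside 130 (x) by 100 (y) by 22 mm, wall and floor 4 mm, open on top. Origin: centre of the underside.
- mount_a: filter flip mount A, 0.9 kg; the three look alike. Steel base 100 (own x) x 46 (y) x 16 mm; on it two flat cheeks, 34 mm along x, 46 mm over their outer faces (y), tops 54 mm above the underside: grip the mount here, across y. Between them an upright arm with a round filter swings about a pivot along y. Origin: centre of the underside; x away from the robot, z up.
- mount_b: filter flip mount B, 0.9 kg; the three look alike. Steel base 100 (own x) x 46 (y) x 16 mm; on it two flat cheeks, 34 mm along x, 46 mm over their outer faces (y), tops 54 mm above the underside: grip the mount here, across y. Between them an upright arm with a round filter swings about a pivot along y. Origin: centre of the underside; x away from the robot, z up.
- mount_c: filter flip mount C, 0.9 kg; the three look alike. Steel base 100 (own x) x 46 (y) x 16 mm; on it two flat cheeks, 34 mm along x, 46 mm over their outer faces (y), tops 54 mm above the underside: grip the mount here, across y. Between them an upright arm with a round filter swings about a pivot along y. Origin: centre of the underside; x away from the robot, z up.
- mount_a_pin (a point): centre of the cross-pin on top of mount A's arm: a round bar along the mount's y with a free-turning sleeve, 12 mm thick, 34 mm long, its centre 54 mm above the pivot, 88 mm above the underside (top 94 mm); take it from above, fingers in front and behind. Lower than 79 mm the arm is up to 26 mm wide, 8 mm thick along x. Starts upright within 0.5 mm.
- mount_b_pin (a point): centre of the cross-pin on top of mount B's arm: a round bar along the mount's y with a free-turning sleeve, 12 mm thick, 34 mm long, its centre 54 mm above the pivot, 88 mm above the underside (top 94 mm); take it from above, fingers in front and behind. Lower than 79 mm the arm is up to 26 mm wide, 8 mm thick along x. Starts upright within 0.5 mm.
- mount_c_pin (a point): centre of the cross-pin on top of mount C's arm: a round bar along the mount's y with a free-turning sleeve, 12 mm thick, 34 mm long, its centre 54 mm above the pivot, 88 mm above the underside (top 94 mm); take it from above, fingers in front and behind. Lower than 79 mm the arm is up to 26 mm wide, 8 mm thick along x. Starts upright within 0.5 mm.
- mount_a_pivot (a point): pivot of mount A's arm, 34 mm above the underside (worn: 0.1 mm less, unmeasurable here). Sound: under 1 mm free play of its pin each way along the mount's x, then a detent spring resists, 2 N per mm. Worn: the pin swings free 3 mm each way from upright, then the same spring. Over about 7 N on the pin forces the detent; 4 to 5 N can lift the mount off its nest; 2 to 3 N is safe.
- mount_b_pivot (a point): pivot of mount B's arm, 34 mm above the underside (worn: 0.1 mm less, unmeasurable here). Sound: under 1 mm free play of its pin each way along the mount's x, then a detent spring resists, 2 N per mm. Worn: the pin swings free 3 mm each way from upright, then the same spring. Over about 7 N on the pin forces the detent; 4 to 5 N can lift the mount off its nest; 2 to 3 N is safe.
- mount_c_pivot (a point): pivot of mount C's arm, 34 mm above the underside (worn: 0.1 mm less, unmeasurable here). Sound: under 1 mm free play of its pin each way along the mount's x, then a detent spring resists, 2 N per mm. Worn: the pin swings free 3 mm each way from upright, then the same spring. Over about 7 N on the pin forces the detent; 4 to 5 N can lift the mount off its nest; 2 to 3 N is safe.
- oil_bottle: small bottle with an orange nozzle, 34 mm across, 88 mm high, bystander
- notebook: dark notebook 150 by 108 by 11 mm, bystander
- hex_key: small hex key 34 by 92 by 6 mm, bystander
- tin_box: flat green-lidded tin 57 by 87 by 23 mm, bystander
- objective_can: round can with a black lid, 53 mm across, 64 mm high, bystander
- objective: brown microscope objective standing on end, 35 mm across, 61 mm high, bystander
- gel_box: flat black box 52 by 52 by 16 mm, bystander

How it is judged:
On the way, in this order (a step that is already met when the one before it is completed fails the run):
1. the worn arm pushed away to the end of its play, against its spring (((z of mount_a_pivot in the frame of mount_a below 0.03395 m and x of mount_a_pin in the frame of mount_a above 0.0033 m) or (z of mount_b_pivot in the frame of mount_b below 0.03395 m and x of mount_b_pin in the frame of mount_b above 0.0033 m) or (z of mount_c_pivot in the frame of mount_c below 0.03395 m and x of mount_c_pin in the frame of mount_c above 0.0033 m))), for 0.05 s.
2. the worn arm pulled back to the other end of its play, against its spring (((z of mount_a_pivot in the frame of mount_a below 0.03395 m and x of mount_a_pin in the frame of mount_a below -0.0033 m) or (z of mount_b_pivot in the frame of mount_b below 0.03395 m and x of mount_b_pin in the frame of mount_b below -0.0033 m) or (z of mount_c_pivot in the frame of mount_c below 0.03395 m and x of mount_c_pin in the frame of mount_c below -0.0033 m))), for 0.05 s.
3. the worn mount lifted out of its nest (((z of mount_a_pivot in the frame of mount_a below 0.03395 m and height (world z) of mount_a above 0.03 m) or (z of mount_b_pivot in the frame of mount_b below 0.03395 m and height (world z) of mount_b above 0.03 m) or (z of mount_c_pivot in the frame of mount_c below 0.03395 m and height (world z) of mount_c above 0.03 m))), for 0.1 s.
At the end, for the whole second after the job is handed in: The worn mount stands upright (within 0.1 rad), at rest, flat on the floor of the red tray, and both sound mounts stand flat in their nests within 8 mm of where they were. The worn one is known to the judge by its pivot, which sits 0.1 mm low in its worn bore (((z of mount_a_pivot in the frame of mount_a below 0.03395 m and x of mount_a in the frame of tray between -0.03 and 0.03 m and y of mount_a in the frame of tray between -0.045 and 0.045 m and height (world z) of mount_a below 0.008 m and angle between mount_a's own z axis and vertical below 0.1 rad and linear speed of mount_a below 0.02 m/s and distance of each of mount_b, mount_c from where it was at the start of the episode below 0.008 m and angle between each of mount_b, mount_c's own z axis and vertical below 0.03 rad) or (z of mount_b_pivot in the frame of mount_b below 0.03395 m and x of mount_b in the frame of tray between -0.03 and 0.03 m and y of mount_b in the frame of tray between -0.045 and 0.045 m and height (world z) of mount_b below 0.008 m and angle between mount_b's own z axis and vertical below 0.1 rad and linear speed of mount_b below 0.02 m/s and distance of each of mount_a, mount_c from where it was at the start of the episode below 0.008 m and angle between each of mount_a, mount_c's own z axis and vertical below 0.03 rad) or (z of mount_c_pivot in the frame of mount_c below 0.03395 m and x of mount_c in the frame of tray between -0.03 and 0.03 m and y of mount_c in the frame of tray between -0.045 and 0.045 m and height (world z) of mount_c below 0.008 m and angle between mount_c's own z axis and vertical below 0.1 rad and linear speed of mount_c below 0.02 m/s and distance of each of mount_a, mount_b from where it was at the start of the episode below 0.008 m and angle between each of mount_a, mount_b's own z axis and vertical below 0.03 rad))); the robot touches nothing.
It fails at once if an arm's detent spring forced with more than about 7 N (cross-pin pushed over 4 mm from upright on a sound mount, over 6.5 mm on the worn one) (((x of mount_a_pin in the frame of mount_a above 0.0065 m or x of mount_a_pin in the frame of mount_a below -0.0065 m) or (z of mount_a_pivot in the frame of mount_a above 0.03395 m and (x of mount_a_pin in the frame of mount_a above 0.004 m or x of mount_a_pin in the frame of mount_a below -0.004 m))) or ((x of mount_b_pin in the frame of mount_b above 0.0065 m or x of mount_b_pin in the frame of mount_b below -0.0065 m) or (z of mount_b_pivot in the frame of mount_b above 0.03395 m and (x of mount_b_pin in the frame of mount_b above 0.004 m or x of mount_b_pin in the frame of mount_b below -0.004 m))) or ((x of mount_c_pin in the frame of mount_c above 0.0065 m or x of mount_c_pin in the frame of mount_c below -0.0065 m) or (z of mount_c_pivot in the frame of mount_c above 0.03395 m and (x of mount_c_pin in the frame of mount_c above 0.004 m or x of mount_c_pin in the frame of mount_c below -0.004 m)))).
It fails at once if a sound mount taken or pushed out of its nest (moved more than 10 mm) ((z of mount_a_pivot in the frame of mount_a above 0.03395 m and distance of mount_a from where it was at the start of the episode above 0.01 m) or (z of mount_b_pivot in the frame of mount_b above 0.03395 m and distance of mount_b from where it was at the start of the episode above 0.01 m) or (z of mount_c_pivot in the frame of mount_c above 0.03395 m and distance of mount_c from where it was at the start of the episode above 0.01 m)).
It fails at once if a mount lifted off its nest by rocking (tilted more than 0.035 rad while it has moved less than 6 mm), or tipped more than 0.3 rad ((angle between mount_a's own z axis and vertical above 0.3 rad or (angle between mount_a's own z axis and vertical above 0.035 rad and distance of mount_a from where it was at the start of the episode below 0.006 m)) or (angle between mount_b's own z axis and vertical above 0.3 rad or (angle between mount_b's own z axis and vertical above 0.035 rad and distance of mount_b from where it was at the start of the episode below 0.006 m)) or (angle between mount_c's own z axis and vertical above 0.3 rad or (angle between mount_c's own z axis and vertical above 0.035 rad and distance of mount_c from where it was at the start of the episode below 0.006 m))).
It fails at once if a mount dropped (faster than 0.5 m/s and not held) ((linear speed of mount_a above 0.5 m/s and contact force between the fingers and mount_a below 0.5 N) or (linear speed of mount_b above 0.5 m/s and contact force between the fingers and mount_b below 0.5 N) or (linear speed of mount_c above 0.5 m/s and contact force between the fingers and mount_c below 0.5 N)).
It fails at once if a bystander moved by more than 20 mm (distance of any of oil_bottle, notebook, hex_key, tin_box, objective_can, gel_box, objective from where it was at the start of the episode above 0.02 m).
It also fails if it takes over 72 s, if anything falls off the work surface, if the arm or the gripper's body presses on something with over 40 N, if the wrist force passes 120 N, or if a joint passes its speed limit or range.

### The arm

A 6-joint arm with a two-finger parallel gripper is mounted at the origin on a cart in front of the work surface, level with it; the furniture and walls round the work are solid. World frame = base frame: x ahead of the robot, y to its left, z up, the work surface at z = 0. Lengths are in m, angles in rad, forces in N, time in s.
With the tool pointing down it reaches from about 0.275 to 0.75 m from the base axis. Payload 10.2 kg.
Tool frame: the origin (TCP) lies midway between the tips of the shut fingers; the grasp point (between the pads) lies 19 mm behind it (env.hold_point_z is the distance from the TCP to the grasp point, in m); z points along the fingers, y is the line along which they close (so a half turn about z gives the same grasp; the last joint's range is limited). The gripper opens to 85 mm and grips with 20 to 120 N. Pads are 22 mm wide; open, the fingers measure 114 mm over their backs; the gripper's body (76 mm by 85 mm) begins 54 mm behind the grasp point. The pads swing forward as they close: fully open they stand 13 mm farther back than shut.
Start: joints at [-1.386, 0.313, 1.498, -0, 1.331, -0.223], TCP at [0.208, -0.482, 0.231] pointing down, gripper open.
Joint ranges: [-2.94, 2.94], [-0.97, 2.17], [0.19, 2.56], [-1.23, 4.37], [0.02, 3.11], [-2.88, 2.88]. Speed limits (rad/s): [2.39, 2.39, 3.01, 3.14, 3.14, 3.14].

### API

Orientations are given as a unit quaternion [x, y, z, w].
In Python, from bench import env, kinematics, monitor, eyes, job gives the robot as it stands. The module is installed in compiled form; this text tells all that it offers. Calls block until the motion is done:
- env.reach(position, orientation): joint-space move of the TCP to a pose.
- env.movel(position, velocity=0.15, frame=None, guard=None): straight line of the TCP; frame=None keeps the orientation; velocity is the mean speed in m/s. With guard (N) it stops when the force on the tool has changed by that much, and returns True; else False.
- env.set_joints(angles): joint-space move.
- env.release() and env.close_gripper(effort=None): open the fingers fully, or close them until they stop; effort is the grip in N (None keeps the last).
- env.hold(seconds).
- kinematics.ik(position, orientation): joint angles nearest the present ones, or None.
- monitor.sense(): the state.
- eyes.grab_frame(name): name is "side" or "top"; returns a dict with "frame" (480x640x3 uint8, red, green, blue), "mtx" (3x3 intrinsics, pixels), "view" (4x4, takes a point from world to camera coordinates). Camera axes: x right, y down, z forward; pixel columns grow to the right and rows downward; lengths in m; the calibration is good to about 2 mm. A picture is of the moment at which its call begins. There is no depth.
A pose or a line that the arm cannot do raises env.MotionError and nothing moves.
- job.hand_in(): hands the job in; it is judged then, once.
The state is a dict: "clock": time; "joints": joint angles; "qvel": joint speeds; "joint_efforts": joint torques, N m; "position": TCP position; "ee_rot": TCP orientation; "contact_force": force on the tool from outside, world axes, zero at the start; "ft_torque": the same for the moment, N m; "finger_gap": opening from 0.0 (shut) to 1.0 (fully open); "gripper_force": force on a finger pad.
Only numpy, scipy, OpenCV 4.12 (cv2) and the standard library are available. Lean on these libraries where they do the work, as an engineer would, in place of code of your own. Each camera call takes 0.05 s, during which the arm holds its last target. There are 200 camera calls.

## Working session

There is one attempt and no reset: what is moved stays moved. The work goes in short steps, each a Python script; the robot and the scene stay as the last script left them, time stands still between calls to the robot, and variables do not carry over. Pictures are saved under pics/ and viewed, at most 10 in all, crops included, and the job is handed in when it is done.

```bash
mkdir -p pics; python3 - <<'E'
from bench import env, kinematics, monitor, eyes, job
import cv2,numpy as np
for n in("top","side"):
    f=eyes.grab_frame(n); cv2.imwrite(f"pics/{n}0.png",f["frame"][:,:,::-1]); np.savez(f"{n}0.npz",**f)
    V=f["view"];print(n,f["mtx"].round(1).tolist(),(-V[:3,:3].T@V[:3,3]).round(3),V[:3,:3].round(3).tolist())
s=monitor.sense();print(s, env.hold_point_z)
E
```

```text
top [[468.7, 0.0, 327.1], [0.0, 468.7, 239.1], [0.0, 0.0, 1.0]] [ 0.355 -0.11   1.456] [[0.018, -1.0, 0.002], [-0.993, -0.018, -0.119], [0.119, 0.001, -0.993]]
side [[513.0, 0.0, 319.7], [0.0, 513.0, 237.4], [0.0, 0.0, 1.0]] [-0.67  -0.938  0.839] [[0.565, -0.825, -0.021], [-0.392, -0.246, -0.886], [0.726, 0.509, -0.462]]
{'clock': 0.1, 'joints': array([-1.38641824e+00,  3.13375592e-01,  1.49830570e+00,  2.15063355e-05,
        1.33100711e+00, -2.23415046e-01]), 'qvel': array([-0.00169967, -0.00208152, -0.00310953,  0.0016206 , -0.00197677,
       -0.00214931]), 'joint_efforts': array([ 2.49661338e-03, -4.12897038e+01, -2.60143769e+01, -1.95938678e-04,
        3.00984626e-03, -7.05621002e-07]), 'position': array([ 0.20815393, -0.48174319,  0.23082261]), 'ee_rot': array([ 9.79285382e-01,  2.02484172e-01,  2.11351013e-05, -5.47566048e-04]), 'contact_force': array([ 0.26715956,  0.63998141, -0.93332514]), 'ft_torque': array([ 0.0356472 ,  0.02345732, -0.0426602 ]), 'gripper_force': 0.0, 'finger_gap': 1.0029225316110795} 0.0187
```

View pics/top0.png

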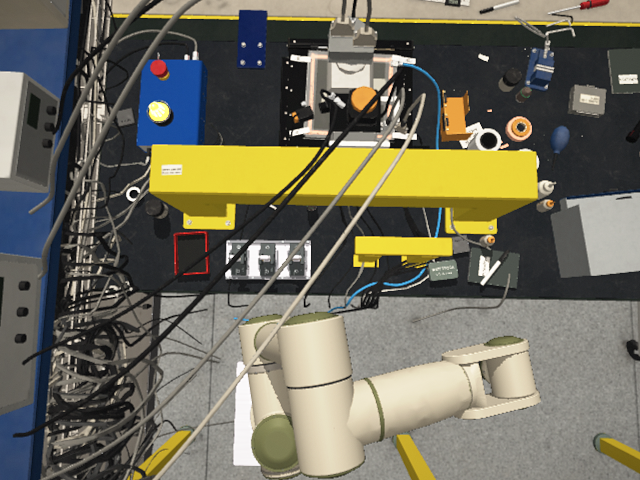

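View pics/side0.png

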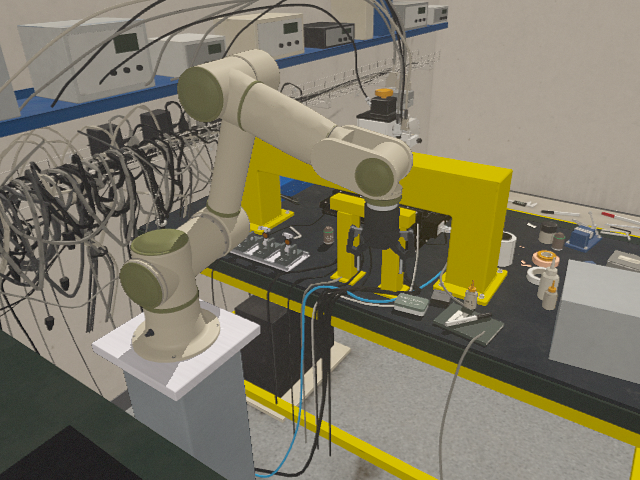

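The top view shows the red tray near (191,253) and the rack with three mounts at columns ~240, 268 and 297, row ~260. A yellow gantry beam stands behind them and a small yellow bracket is to the right.

```bash
python3 - <<'E'
import cv2,numpy as np
a=cv2.imread("pics/top0.png")[222:292,165:325];cv2.imwrite("pics/topc.png",cv2.resize(a,None,fx=5,fy=5,interpolation=cv2.INTER_CUBIC))
f=np.load("top0.npz");K=f["mtx"];V=f["view"]
def ray(u,v,z):
    d=V[:3,:3].T@np.linalg.solve(K,[u,v,1]);c=-V[:3,:3].T@V[:3,3];return (c+d*(z-c[2])/d[2]).round(4)
h=cv2.cvtColor(cv2.imread("pics/top0.png"),cv2.COLOR_BGR2HSV)
m=cv2.inRange(h,(0,150,80),(8,255,255))|cv2.inRange(h,(172,150,80),(180,255,255))
m[:225]=0;m[285:]=0;m[:,:165]=0;m[:,215:]=0
p=np.argwhere(m)[:,::-1].astype(np.float32);r=cv2.minAreaRect(p);print("tray",r,[ray(*q,.022) for q in cv2.boxPoints(r)],ray(*r[0],.02))
E
```

```text
tray ((190.82232666015625, 252.60218811035156), (42.95565414428711, 34.653297424316406), 88.40885925292969) [array([0.5426, 0.3669, 0.022 ]), array([0.5475, 0.2603, 0.022 ]), array([0.4153, 0.2503, 0.022 ]), array([0.4105, 0.3558, 0.022 ])] [0.4788 0.3089 0.02  ]
```

View pics/topc.png

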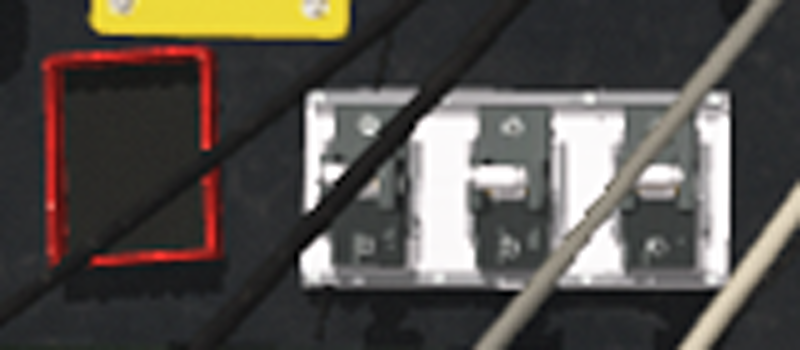

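The crop shows, left to right, mounts A, B and C in the rack. Crop rack corners are (305,90), (731,92), (727,288) and (302,288); pin rods sit at about (350,177), (498,178) and (660,179). The tray is clear apart from the cable crossing the view. Next I'll compute positions and move in to check clearance.

```bash
cat > h.py <<'E'
from bench import env, kinematics, monitor, eyes, job
import cv2,numpy as np
from scipy.spatial.transform import Rotation as R
def Q(closing_deg): # tool down, closing axis (tool y) at given world heading
    a=np.radians(closing_deg);y=np.array([np.cos(a),np.sin(a),0]);z=np.array([0,0,-1.]);x=np.cross(y,z)
    return R.from_matrix(np.c_[x,y,z]).as_quat()
def F(n=20):
    L=[]
    for _ in range(n): L.append(monitor.sense()["contact_force"]); env.hold(.01)
    return np.mean(L,0),np.std(L,0)
E
python3 - <<'E'
import numpy as np
from h import *
f=np.load("top0.npz");K=f["mtx"];V=f["view"]
def ray(u,v,z):
    d=V[:3,:3].T@np.linalg.solve(K,[u,v,1]);c=-V[:3,:3].T@V[:3,3];return (c+d*(z-c[2])/d[2]).round(4)
C=[ray(165+u/5,222+v/5,.008) for u,v in((305,90),(731,92),(727,288),(302,288))]
print("rack",C,np.mean(C,0))
g=cv2.cvtColor(cv2.imread("pics/top0.png"),cv2.COLOR_BGR2GRAY)
for u,v in((350,177),(498,178),(660,179)): print("pin",ray(165+u/5,222+v/5,.099))
for u,v in((371,0),(513,0),(662,0)): print("base y",ray(165+u/5,222+120/5,.022)) 
for z in(.15,.3,.4): print("beam front",z,ray(270,207,z))
print("foot front",ray(210,229,.01))
for p in((.46,.18),(.46,.09),(.46,0),(.478,.309)):
  for c in(0,180,90,-90): 
    q=kinematics.ik([*p,.07],Q(c)); print(p,c,None if q is None else q.round(2))
E
```

```text
rack [array([0.5211, 0.2051, 0.008 ]), array([ 0.5245, -0.0597,  0.008 ]), array([ 0.403 , -0.0599,  0.008 ]), array([0.3984, 0.2017, 0.008 ])] [0.46175 0.0718  0.008  ]
pin [0.4603 0.157  0.099 ]
pin [0.4613 0.0712 0.099 ]
pin [ 0.4624 -0.0228  0.099 ]
base y [0.5016 0.1607 0.022 ]
base y [0.5032 0.0734 0.022 ]
base y [ 0.5048 -0.0181  0.022 ]
beam front 0.15 [0.601  0.0539 0.15  ]
beam front 0.3 [0.5727 0.0351 0.3   ]
beam front 0.4 [0.5539 0.0225 0.4   ]
foot front [0.5544 0.256  0.01  ]
(0.46, 0.18) 0 [ 0.14  0.44  1.78 -0.    0.92  0.14]
(0.46, 0.18) 180 None
(0.46, 0.18) 90 [ 0.14  0.44  1.78 -0.    0.92 -1.44]
(0.46, 0.18) -90 [ 0.14  0.44  1.78 -0.    0.92  1.71]
(0.46, 0.09) 0 [-0.06  0.4   1.85 -0.    0.89 -0.06]
(0.46, 0.09) 180 None
(0.46, 0.09) 90 [-0.06  0.4   1.85 -0.    0.89 -1.63]
(0.46, 0.09) -90 [-0.06  0.4   1.85 -0.    0.89  1.51]
(0.46, 0) 0 [-0.26  0.38  1.88 -0.    0.88 -0.26]
(0.46, 0) 180 None
(0.46, 0) 90 [-0.26  0.38  1.88 -0.    0.88 -1.83]
(0.46, 0) -90 [-0.26  0.38  1.88 -0.    0.88  1.32]
(0.478, 0.309) 0 [ 0.37  0.58  1.55 -0.    1.01  0.37]
(0.478, 0.309) 180 [ 0.37  0.58  1.55 -0.    1.01 -2.77]
(0.478, 0.309) 90 [ 0.37  0.58  1.55 -0.    1.01 -1.2 ]
(0.478, 0.309) -90 [ 0.37  0.58  1.55 -0.    1.01  1.94]
```

```bash
cat >> h.py <<'E'
yaw=.9;ax=np.array([np.cos(np.radians(yaw)),np.sin(np.radians(yaw)),0])
ay=np.array([-ax[1],ax[0],0])
C0=np.array([.4617,.0718,0]);M={"a":C0+.09*ay,"b":C0,"c":C0-.09*ay}
def probe(k,z=.070,g=1.8):
    c=M[k]+[0,0,z]
    env.reach(c+[0,0,.06],Q(yaw)); env.movel(c,.08)
    out=[]
    for s in(1,-1):
        env.movel(c+s*ax*.026,.1); env.hold(.2); f0=F(10)[0]
        hit=env.movel(c+s*ax*.044,.010,guard=g)
        env.hold(.1); f1,sd=F(8); p=monitor.sense()["position"]
        out.append((p-M[k])@ax*1e3); print(k,s,hit,"disp mm",round(out[-1],2),"dF",(f1-f0).round(2),"sd",sd.round(2))
    print(k,"mid",sum(out)/2,"span",out[0]-out[1],monitor.sense()["clock"])
    env.movel(c,.08)
    env.movel(c+[0,0,.06],.1)
E
python3 - <<'E'
from h import *
p=monitor.sense()["position"]
env.movel([p[0],p[1],.38],.25)
env.reach([.2,-.26,.38],Q(0)); env.reach([.33,.08,.36],Q(yaw))
print(F(20),monitor.sense()["clock"])
env.reach(M["a"]+[0,0,.2],Q(yaw))
cv2.imwrite("pics/side1.png",eyes.grab_frame("side")["frame"][140:320,180:420,::-1].repeat(3,0).repeat(3,1))
probe("a")
E
```

```text
(array([ 0.05090227, -0.27318901,  0.08650952]), array([0.507601  , 0.55680527, 0.43106269])) 3.3667
a 1 True disp mm 39.63 dF [-0.99  0.17 -0.12] sd [0.43 0.53 0.5 ]
a -1 True disp mm -37.03 dF [2.71 0.22 0.15] sd [0.5  0.47 0.46]
a mid 1.2993544040480103 span 76.66747067299399 10.1417
```

View pics/side1.png

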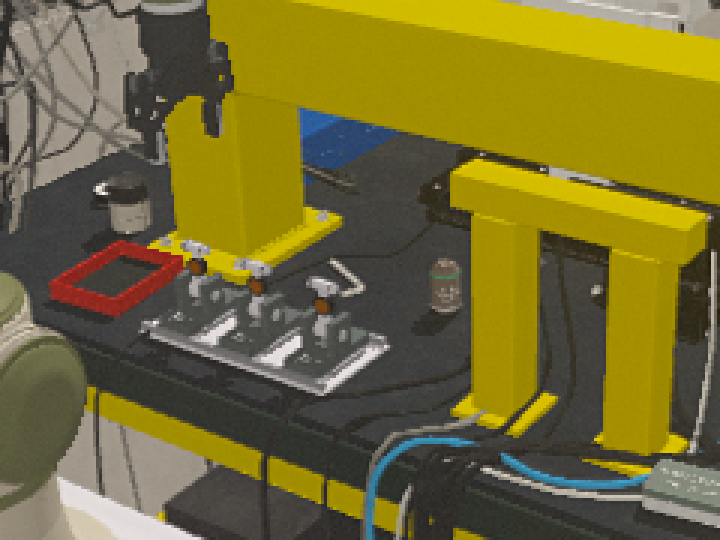

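The side picture shows the bench clear around the rack, with the gripper open above A. A's span of 76.7 mm against 73 mm for rigid contact looks sound. Next, B and C.

```bash
python3 - <<'E'
from h import *
probe("b"); probe("c")
E
```

```text
b 1 True disp mm 40.45 dF [-1.34 -0.36 -0.07] sd [0.4  0.69 0.41]
b -1 True disp mm -40.97 dF [ 1.95  0.06 -0.23] sd [0.46 0.5  0.55]
b mid -0.26016058450378665 span 81.41344056443049 17.725
c 1 True disp mm 38.81 dF [-1.39 -0.92 -0.3 ] sd [0.5  0.31 0.6 ]
c -1 True disp mm -37.5 dF [2.51 0.13 0.26] sd [0.39 0.63 0.47]
c mid 0.6589978429753565 span 76.31153888091586 25.0
```

B is the worn one (span 81.4 mm vs about 76.5 mm). I'll rock it once more, a bit more firmly, to be sure both ends are reached. Then grip and lift.

```bash
python3 - <<'E'
from h import *
probe("b",g=2.3)
b=M["b"]
env.reach(b+[0,0,.17],Q(yaw+90)); env.movel(b+[0,0,.033],.12)
env.close_gripper(60); s=monitor.sense(); print(s["finger_gap"],s["gripper_force"],s["position"],F(5)[0])
env.movel(b+[0,0,.053],.06); env.hold(.15)
s=monitor.sense();print(s["finger_gap"],s["gripper_force"],F(5)[0],s["clock"])
cv2.imwrite("pics/side2.png",eyes.grab_frame("side")["frame"][140:320,180:420,::-1].repeat(3,0).repeat(3,1))
E
```

```text
b 1 True disp mm 40.64 dF [-1.55 -1.21  0.19] sd [0.33 0.54 0.18]
b -1 True disp mm -41.14 dF [2.64 0.42 0.02] sd [0.6  0.37 0.52]
b mid -0.24955406948478043 span 81.78874529963679 32.65
0.5306927069542341 62.546467781066895 [0.46149509 0.07237672 0.03303697] [-2.21838589  4.99247622  9.4583004 ]
0.5237771489575677 63.50493550300598 [-0.18865688 -0.05492934 -8.72072051] 37.8833
```

View pics/side2.png

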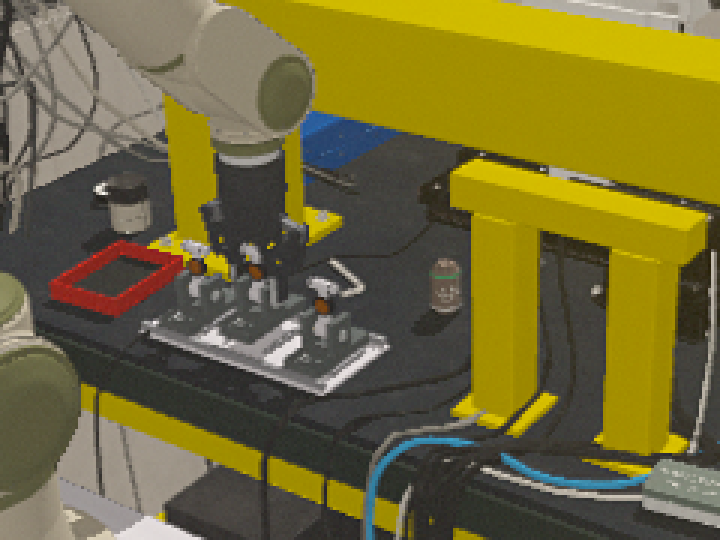

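B hangs level in the gripper at crop (250,280), and the force reads 8.7 N of weight. Carry it over A to the tray.

```bash
python3 - <<'E'
from h import *
b=M["b"]; t=np.array([.477,.309,0])
env.movel(b+[0,0,.155],.1)
env.movel([.468,.309,.155],.12,frame=None)
env.reach(t+[0,0,.155],Q(93)); env.hold(.1)
env.movel(t+[0,0,.055],.1); env.hold(.2)
print(env.movel(t+[0,0,.026],.02,guard=5),monitor.sense()["position"],F(5)[0],monitor.sense()["clock"])
cv2.imwrite("pics/side3.png",eyes.grab_frame("side")["frame"][180:300,180:340,::-1].repeat(4,0).repeat(4,1))
E
```

```text
True [0.47696705 0.30899968 0.03106965] [-0.55280121 -0.30809263  5.97628261] 44.1
```

View pics/side3.png

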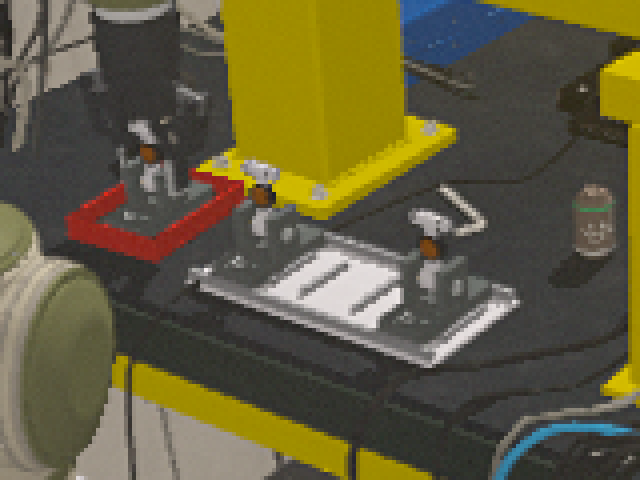

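The mount sits inside the tray, and contact came at z = 31.1 mm, which matches the tray floor (31 mm expected). Release and back off.

```bash
python3 - <<'E'
from h import *
env.release(); p=monitor.sense()["position"]
env.movel([p[0],p[1],.18],.1); env.reach([.36,.25,.32],Q(93)); env.hold(.3)
print(monitor.sense()["clock"])
t=eyes.grab_frame("top")["frame"][222:292,165:325,::-1]
s=eyes.grab_frame("side")["frame"][180:300,180:340,::-1]
cv2.imwrite("pics/end.png",np.vstack([cv2.resize(t,(640,280)),cv2.resize(s,(426,320)).copy() if 0 else cv2.copyMakeBorder(cv2.resize(s,(426,320)),0,0,0,214,cv2.BORDER_CONSTANT)]))
E
```

```text
47.375
```

View pics/end.png

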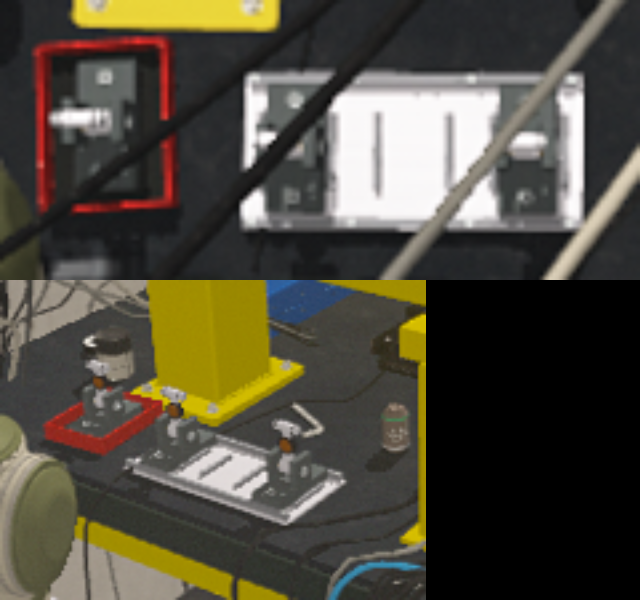

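Both views show the worn mount upright and flat in the tray (top crop 107,125), with A and C still in their nests and the arm clear.

```bash
python3 -c "
from bench import job; print(job.hand_in())"
```

```text
the job is handed in; nothing more can be done
None
```

Mount B was the worn one (about 5 mm more pin travel than A or C); it now stands upright in the red tray, A and C are still in their nests, and the job was handed in after about 47 s with no verdict returned.

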